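# Put the thin glass measuring beaker away in the laundry drawer

## Task

Pull the grey unit's drawer well open, stand the thin glass measuring beaker upright on the drawer's floor and let go of it, then slide the drawer fully shut with the beaker inside, still upright. The glass is thin and cracks easily: hold it with a light grip, keep it upright, set it down softly instead of dropping or knocking it, and slide the drawer calmly, without slamming. Leave the brush and the clothespegs where they are.

Things in the scene. Friction and masses are not known exactly. Their poses are not given: they have to be found in the camera images.
- unit: Fixed grey plastic drawer unit, 240 mm deep (x) x 260 mm wide (y) x 124 mm high, flat top. Origin: centre of its underside, on the work surface; its front looks along its own -x, z up. Well clear of it, on its left towards the far edge (0.36 m or more between centres, across), stands a fixed white bucket with a blue lid, 206 mm wide and 185 mm high; not part of the job.
- drawer (a joint): How far the unit's one drawer is pulled out, in m: 0 = fully shut (drawer front against the unit), 0.15 = stop. It slides along the unit's -x with about 1.5 N of friction and stays where it is left.
- drawer_handle (a point): Middle of the blue bar handle (round, 12 mm thick, 110 mm long along the unit's y) on the drawer front; it moves with the drawer. The bar's centre is 95 mm above the work surface, 29 mm below the unit's top, and 41 mm in front of the drawer's 8 mm thick front panel, whose top edge is 118 mm above the surface; the gap behind the bar is 35 mm. Axes as the unit's.
- drawer_floor (a point): Point on the drawer's inner floor, 11 mm above the work surface, at the inside face of the front panel, halfway across; moves with the drawer, axes as the unit's. The clear floor runs 206 mm towards +x and 113 mm to each side; side and back walls rise 55 mm above it. Only the part pulled out of the unit is reachable from above; the unit's roof is 107 mm above the floor, so a standing beaker fits.
- beaker: Pale mint-green beaker of thin, fragile glass, round, open at the top, 88 mm high, 54 mm across at the foot, 58 mm at the rim, walls 3 mm, about 110 g. Stands on the work surface. Origin: centre of its underside, z up. It cracks if each finger presses it with over about 35 N (20 N is plenty to carry it), or if pressed or knocked on the drawer or unit with over 30 N.
- brush: Black plastic stain brush with white bristles, about 180 mm long, 42 mm wide and 36 mm high, lying on the work surface; bystander. Origin: under its middle, at the surface; the head points along its +x.
- peg_pink: Pink plastic clothespeg, 80 x 12 x 14 mm, lying on top of the unit; bystander. Origin: centre of its underside; long axis x.
- peg_yellow: Pale yellow clothespeg, 80 x 12 x 14 mm, lying on top of the unit; bystander. Origin: centre of its underside; long axis x.
Things that resemble listed ones, but are neither listed nor needed, are in the scene too. What is meant by the beaker is not red, and is the smaller of those in its own colour.

How it is judged:
By the outcome, as a careful person would: the job done as asked, in the order asked, and still so for the second after the job is handed in, with the robot touching nothing.
It also fails if it takes over 64 s, if anything falls off the work surface, if the arm or the gripper's body presses on something with over 40 N, if the wrist force passes 120 N, or if a joint passes its speed limit or range.

## Robot

A 7-joint arm with a two-finger parallel gripper is mounted at the origin on the work surface. World frame = base frame: x ahead of the robot, y to its left, z up, the work surface at z = 0. Lengths are in mm, angles in rad, forces in N, time in s.
With the tool pointing down it reaches from about 400 to 900 mm from the base axis. Payload 5.6 kg.
Tool frame: the origin (TCP) lies midway between the tips of the shut fingers; the grasp point (between the pads) lies 19 mm behind it; z points along the fingers, y is the line along which they close (so a half turn about z gives the same grasp; the last joint's range is limited). The gripper opens to 92 mm and grips with 3 to 60 N. Pads are 20 mm wide; open, the fingers measure 128 mm over their backs; the gripper's body (75 mm by 189 mm) begins 69 mm behind the grasp point.
Start: joints at [1.173, 0.468, -0.012, 1.603, 0.006, 1.071, -0.056], TCP at [225.771, -609.538, 214.592] pointing down, gripper open.
Joint ranges: [-2.53, 2.53], [-0.31, 2.02], [-1.57, 1.55], [0.28, 2.44], [-1.29, 4.43], [0.15, 1.84], [-2.92, 2.92]. Speed limits (rad/s): [2.57, 2.57, 3.14, 3.14, 3.14, 3.14, 3.14].

## Interface

Orientations are given as a rotation vector (axis times angle).
In Python, from cell import robot, grip, kin, viewer gives the robot as it stands. Calls block until the motion is done:
- robot.movep(position, orientation): joint-space move of the TCP to a pose.
- robot.servo_line(position, feed=150, rotation=None): straight line of the TCP; rotation=None keeps the orientation; feed is the mean speed in mm/s.
- robot.goto_joints(angles): joint-space move.
- grip(opening, newtons=None): opening from 0.0 (shut) to 1.0 (fully open); newtons is the grip in N (None keeps the last); returns when the fingers have stopped.
- robot.hold(seconds).
- kin.ik(position, orientation): joint angles nearest the present ones, or None.
- robot.observe(): the state.
- viewer.read_camera(name): name is "side" or "top"; returns the picture (384x512x3 uint8, red, green, blue); there is no depth.
- viewer.camera_info(name): a dict with "camera_matrix" (3x3 intrinsics, pixels), "R" (3x3) and "t" (3): a world point X has camera coordinates R X + t. Camera axes: x right, y down, z forward; pixel columns grow to the right and rows downward; lengths in mm; the calibration is good to about 2 mm. A picture is of the moment at which its call begins. camera_info takes no time and is no camera call.
A pose or a line that the arm cannot do raises robot.IKError and nothing moves.
- robot.job_done(): hands the job in; it is judged then, once.
Trained networks look in the newest picture that a camera, given by its name, has taken for a name from the list of things; names that differ only in an ending like _2 or _b are one class to them, and where a whole thing is asked for, a point or a joint stands for the part that bears it (a point fixed in the world has none). Each returns a list of dicts, best first, with "confidence" (0 to 1); they miss things now and then, are a little off and sometimes report something else, mostly with a low value. They report only what shows in the picture. A call takes as long as a camera call. They do not tell look-alikes from the thing itself.
- viewer.silhouettes(name, camera): "mask" (384x512 bool, what is visible of it).
- viewer.pinpoint(name, camera): "at" ([x, y, z] in mm, in the coordinates of the camera as it stood for that picture, good to about 4 mm: a listed point, or the origin of a listed thing).
The state is a dict: "t": time; "joints": joint angles; "joint_velocities": joint speeds; "joint_torque": joint torques, N m; "tcp_pos": TCP position; "tcp_rot": TCP orientation; "contact_force": force on the tool from outside, world axes, zero at the start; "wrist_torque": the same for the moment, N m; "grip_width": opening from 0.0 (shut) to 1.0 (fully open); "grip_force": force on a finger pad.
Only numpy, scipy, OpenCV 4.12 (cv2) and the standard library are available. Lean on these libraries where they do the work, as an engineer would, in place of code of your own. Each camera call takes 0.05 s, during which the arm holds its last target. There are 200 camera calls.

## Working session

There is one attempt and no reset: what is moved stays moved. The work goes in short steps, each a Python script; the robot and the scene stay as the last script left them, time stands still between calls to the robot, and variables do not carry over. Pictures are saved under pics/ and viewed, at most 10 in all, crops included, and the job is handed in when it is done.

```bash
mkdir -p pics; ls
cat > h.py <<'E'
from cell import robot, grip, kin, viewer
import numpy as np, cv2
from scipy.spatial.transform import Rotation as Rn
def snap(cam,fn=None):
    im=viewer.read_camera(cam)
    if fn: cv2.imwrite('pics/'+fn,im[:,:,::-1])
    return im
def w(cam,p):
    c=viewer.camera_info(cam); return np.array(c['R']).T@(np.array(p)-np.array(c['t']))
def px(cam,P):
    c=viewer.camera_info(cam); q=np.array(c['camera_matrix'])@(np.array(c['R'])@np.array(P)+np.array(c['t'])); return q[:2]/q[2]
def ray(cam,uv,z):
    c=viewer.camera_info(cam);R=np.array(c['R']);t=np.array(c['t'])
    d=R.T@np.linalg.solve(np.array(c['camera_matrix']),[uv[0],uv[1],1]);o=-R.T@t
    return o+d*(z-o[2])/d[2]
E
python3 - <<'E'
from h import *
ims=[snap(c,c+'0.png') for c in('side','top')]
np.set_printoptions(precision=1,suppress=True)
for c in('side','top'):
    i=viewer.camera_info(c); print(c,-np.array(i['R']).T@np.array(i['t']), np.array(i['R'])[2])
    for n in('unit','drawer_handle','drawer_floor','beaker','brush','peg_pink','peg_yellow'):
        for d in viewer.pinpoint(n,c)[:4]:
            P=w(c,d['at']);print(n,round(d['confidence'],2),P,px(c,P))
o=robot.observe();print(o['t'],o['tcp_rot'],o['grip_width'])
E
```

```text
pics
side [ 540.9 -595.6  670.9] [ 0.1  0.8 -0.6]
unit 0.67 [738.5 -14.5  -5.2] [316.8 242.3]
drawer_handle 0.77 [532.6  27.1  92.8] [231.  210.3]
drawer_floor 0.64 [582.7  19.8  13.6] [253.4 233.5]
beaker 0.94 [584.  301.7   1.1] [244.8 170.6]
beaker 0.8 [471.6 432.9   0.9] [208.4 150.4]
beaker 0.64 [454.8 313.3   2.9] [203.2 171.5]
brush 0.94 [ 516.8 -298.4    2.9] [235.6 367. ]
peg_pink 0.58 [736.2  48.8 123.8] [314.1 186.8]
peg_yellow 0.75 [698.9 -54.6 122.1] [308.2 218.7]
top [ 423.2   30.5 1602.3] [ 0.1  0.  -1. ]
unit 0.63 [739.  -13.2   0.6] [272.  159.6]
unit 0.34 [460.8 312.1   2.1] [170.5 244.2]
drawer_handle 0.88 [529.5  29.   91.5] [258.8 221.4]
drawer_floor 0.96 [578.3  16.3  15.9] [262.9 207.9]
beaker 0.95 [470.5 433.    1.6] [133. 241.]
beaker 0.79 [574.4 303.3   2.4] [174.1 209. ]
beaker 0.55 [461.  311.9  -1.6] [170.7 244.2]
brush 0.91 [ 510.9 -301.3    2.2] [361.5 229.7]
peg_pink 0.51 [734.7  47.2 123.4] [253.2 153. ]
peg_yellow 0.52 [699.9 -57.9 126.4] [288.  164.3]
0.8 [ 3.1  0.6 -0. ] 0.9965006534238953
```

View pics/side0.png

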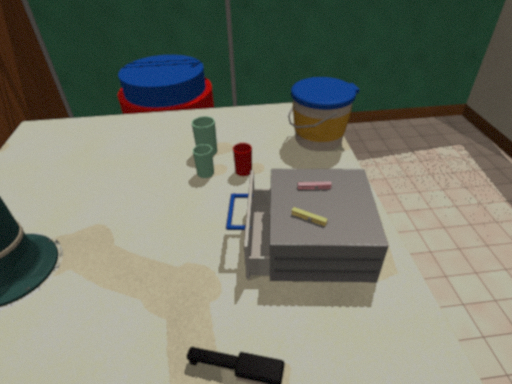

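View pics/top0.png

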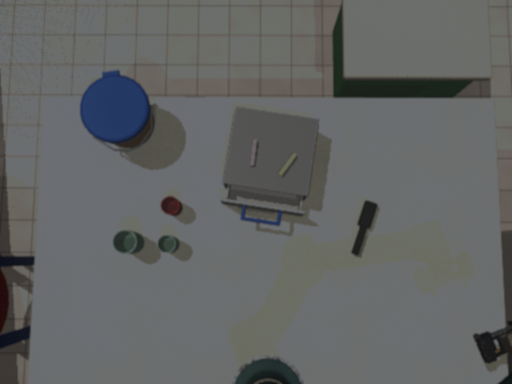

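The pictures show the pair of green beakers. The small one, which is the target, is at side (204,160) and top (169,243), so about (458,312) in the world. The big one is at top (128,242) and the red one at top (171,206). The drawer is already slightly open, with its handle at top (260,216). The unit's yaw is about -0.2.

Next I grasp the handle and pull.

```bash
cat >> h.py <<'E'
np.set_printoptions(precision=1,suppress=True)
YAW=-0.199; UX=np.array([np.cos(YAW),np.sin(YAW),0]); UY=np.array([-np.sin(YAW),np.cos(YAW),0])
def down(th,flip=False):   # tool y along heading th (rad), or opposite
    a=(th+np.pi/2)/2+(np.pi/2 if flip else 0); return np.pi*np.array([np.cos(a),np.sin(a),0])
def pick(p,th):
    q0=np.array(robot.observe()['joints']); best=None
    for f in (0,1):
        q=kin.ik(list(p),list(down(th,f)))
        if q is not None and abs(q[6])<2.8:
            c=abs(np.array(q)-q0).max()
            if best is None or c<best[0]: best=(c,down(th,f))
    return best[1]
def st(m=''):
    o=robot.observe(); print(m,round(o['t'],2),'tcp',np.array(o['tcp_pos']),'F',np.array(o['contact_force']),'w',round(o['grip_width']*92,1),'gf',round(o['grip_force'],1)); return o
E
python3 - <<'E'
from h import *
H=np.array([531,28,0.]); 
r=pick(H+[0,0,260],YAW)
robot.movep(list(H+[0,0,260]),list(r)); st('above')
grip(0.36); 
robot.servo_line(list(H+[0,0,125]),feed=150); st('near')
robot.servo_line(list(H+[0,0,78]),feed=60); st('down')
grip(0.0,15); st('gripped')
snap('top','g.png');snap('side','g2.png')
E
```

```text
above 3.31 tcp [531.2  26.7 259.8] F [-0.4  0.1  0.2] w 92.1 gf 0.0
near 5.33 tcp [531.7  28.2 125.8] F [ 0.3  0.2 -0.2] w 32.9 gf 0.0
down 6.26 tcp [531.3  28.1  78.2] F [-0.4  0.6 -0.1] w 33.6 gf 0.0
gripped 6.71 tcp [531.   28.   78.2] F [-0.1  0.1  3.3] w 11.8 gf 14.9
```

Run:
```python
from h import *
p0=np.array(robot.observe()['tcp_pos']); U=np.array([738.7,-13.9,0])
op=-(p0-U)@UX-169; print('est opening',op)
D=143-op
for k in (0.5,0.9,1.0):
    robot.servo_line(list(p0-UX*D*k),feed=60); st('pull %.2f'%k)
robot.hold(0.3); st()
snap('top','o_top.png'); 
for n in('drawer_handle','drawer_floor','unit'):
    for d in viewer.pinpoint(n,'top')[:1]: print(n,d['confidence'],w('top',d['at']))
```

```text
est opening 42.903501969892716
pull 0.50 7.79 tcp [479.6  35.9  78.2] F [-1.8 -6.4  6.1] w 11.9 gf 15.0
pull 0.90 8.61 tcp [439.6  42.   78.1] F [ -3.5 -11.6  10.8] w 11.7 gf 15.0
pull 1.00 8.93 tcp [429.5  43.5  78.1] F [ -3.9 -12.5  11.4] w 11.5 gf 15.0
 9.22 tcp [429.7  43.5  78.1] F [ -3.1 -13.6  10.5] w 11.6 gf 15.0
drawer_handle 0.57 [742.   -9.8  -1.4]
drawer_floor 0.72 [478.9  31.7  12.5]
unit 0.7 [463.  309.6  -0.8]
```

View pics/o_top.png

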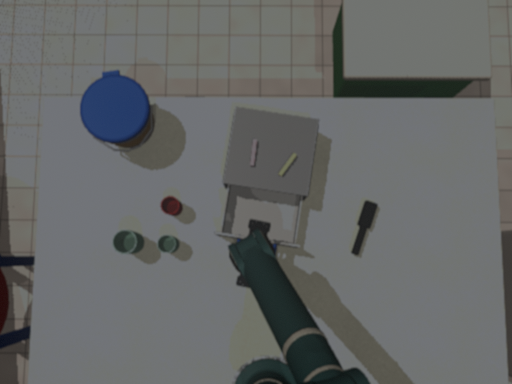

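Run:
```python
from h import *
m=None
for d in viewer.silhouettes('unit','top')[:3]:
    k=d['mask'].astype(np.uint8); print(d['confidence'],k.sum(),cv2.boundingRect(k))
im=cv2.imread('pics/o_top.png')
c=[ray('top',u,124)[:2] for u in((224,186),(307,196),(319,118),(236,107))]
print(np.array(c), np.mean(c,0))
for a,b in((1,0),(2,3)): v=c[b]-c[a]; print('y-edge',np.linalg.norm(v),np.arctan2(-v[0],v[1]))
for a,b in((0,3),(1,2)): v=c[b]-c[a]; print('x-edge',np.linalg.norm(v),np.arctan2(v[1],v[0]))
cv2.imwrite('pics/crop.png',cv2.resize(im[95:260,200:340],None,fx=4.5,fy=3.6 if 0 else 3.6,interpolation=cv2.INTER_CUBIC) if 0 else cv2.resize(im[95:255,205:345],(525,600),interpolation=cv2.INTER_CUBIC))
```

```text
0.65 10360 (216, 106, 104, 142)
0.19 3558 (215, 184, 88, 65)
[[ 633.2  134.2]
 [ 604.3 -114.9]
 [ 844.2 -152.9]
 [ 877.5  100.8]] [739.8  -8.2]
y-edge 250.7842422775423 -0.11543903984596235
y-edge 255.83015078799798 -0.13046988009654537
x-edge 246.64379970704422 -0.1360205327893767
x-edge 242.95609787806606 -0.15699327242589153
```

View pics/crop.png

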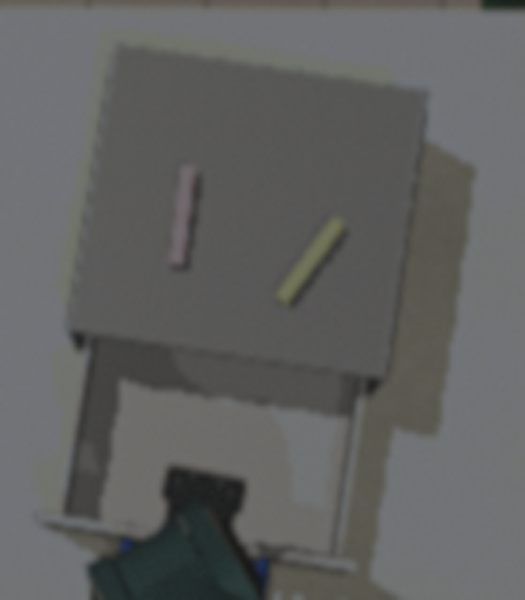

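The drawer is open by about 145 mm: its front panel shows at top row ~235–247 and the floor is visible. The unit's edges give a better yaw of about -0.145. Next I release the handle and fetch the small green beaker.

```bash
sed -i 's/YAW=-0.199/YAW=-0.145/' h.py
python3 - <<'E'
from h import *
grip(0.36); o=st('released')
p=np.array(o['tcp_pos']); robot.servo_line([p[0],p[1],230],feed=180)
B=np.array([458,312,0.]); th=np.radians(-45)
robot.movep([B[0],B[1],230],list(pick(B+[0,0,230],th))); grip(1.0)
pts=[B]
for c in('side','top'):
    snap(c,'b_%s.png'%c)
    for d in viewer.pinpoint('beaker',c):
        P=w(c,d['at']); print(c,d['confidence'],P)
        if np.hypot(*(P-B)[:2])<20: pts.append(P)
    for d in viewer.pinpoint('drawer_floor',c)[:1]+viewer.pinpoint('drawer_handle',c)[:1]: print(c,round(d['confidence'],2),w(c,d['at']))
print(np.mean(pts,0)); st('above beaker')
E
```

```text
released 9.97 tcp [432.7  48.2  78.1] F [-0.1 -0.7  0. ] w 33.1 gf 0.0
side 0.83 [456.4 312.    2.4]
side 0.73 [468.5 429.7  -0.7]
side 0.72 [582.8 304.   -0.8]
side 0.35 [736.1  48.1 121.5]
side 0.65 [479.9  31.6  10.9]
side 0.94 [431.1  42.2  94.2]
top 0.84 [572.  303.3   0.6]
top 0.64 [459.1 315.8   2.7]
top 0.96 [478.9  31.4  12.8]
top 0.87 [431.3  41.9  93.9]
[457.8 313.3   1.7]
above beaker 13.45 tcp [458. 312. 230.] F [-0.2  0.7 -0.2] w 92.1 gf 0.0
```

View pics/b_side.png

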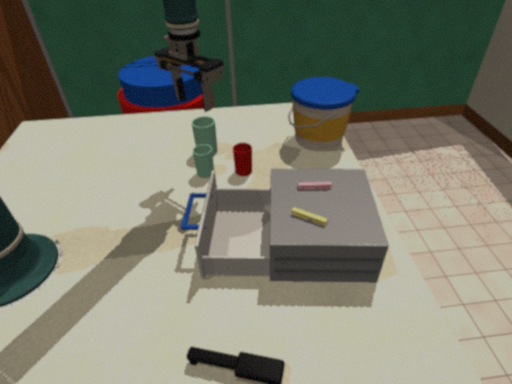

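The drawer stands open (side, x 200–270) and the gripper is above the small beaker at (204,160). Next I descend, grip lightly and lift.

Run:
```python
from h import *
B=[457.8,312.8]
robot.servo_line(B+[120],feed=150); st()
robot.servo_line(B+[41],feed=80); st('at')
grip(0.5,13); st('grip')
robot.servo_line(B+[60],feed=40); robot.hold(0.2); st('lift')
robot.servo_line(B+[250],feed=150); st('up')
snap('side','l_side.png')
```

```text
14.33 tcp [458.2 313.4 120.8] F [ 0.7 -0.3 -0.4] w 91.7 gf 0.0
at 15.47 tcp [458.1 313.1  41.5] F [ 0.9 -1.1 -0.4] w 91.6 gf 0.0
grip 16.07 tcp [458.1 312.7  41.1] F [ 0.1 -1.2  0.4] w 58.4 gf 13.0
lift 16.89 tcp [457.6 312.7  59.8] F [ 0.5 -0.8 -1.5] w 58.2 gf 13.0
up 18.31 tcp [457.4 312.4 249.1] F [ 0.1  0.5 -1.6] w 58.2 gf 13.0
```

View pics/l_side.png

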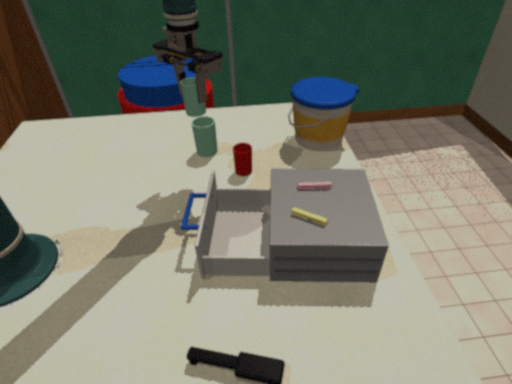

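Run:
```python
from h import *
P=[547.5,19.0]
r=pick(P+[250],YAW+np.pi/2)
robot.servo_line(P+[250],feed=130,rotation=list(r)); st('over')
robot.servo_line(P+[130],feed=120); 
robot.servo_line(P+[60],feed=50); robot.hold(0.3); o=st('near'); f0=o['contact_force'][2]
z=60
while z>47:
    z-=1; robot.servo_line(P+[z],feed=15); f=robot.observe()['contact_force'][2]
    if f-f0>1.5: break
st('contact z=%.0f'%z)
snap('side','p_side.png')
```

```text
over 20.88 tcp [547.4  19.6 250.1] F [ 1.   0.4 -0.7] w 58.2 gf 13.0
near 23.88 tcp [547.6  19.   60.1] F [ 0.1  0.4 -0.8] w 58.3 gf 13.0
contact z=51 26.12 tcp [548.   18.6  51.8] F [-1.7 -1.   5.3] w 58.4 gf 13.0
```

View pics/p_side.png

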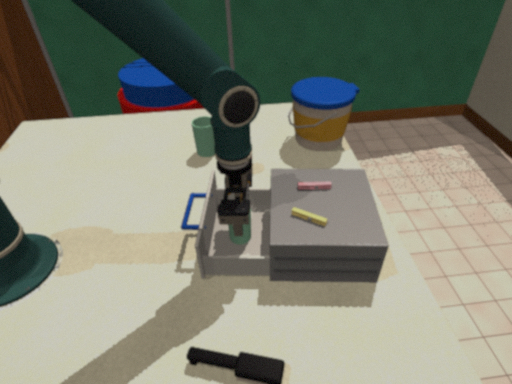

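The beaker is on the drawer floor at side (240,228). Next I release it, rise and look.

Run:
```python
from h import *
grip(1.0); st('open')
p=np.array(robot.observe()['tcp_pos'])
robot.servo_line([547.8,18.8,100],feed=50); robot.servo_line([547.8,18.8,240],feed=150)
H=np.array([431.5,43,0.])
robot.movep(list(H+[0,0,240]),list(pick(H+[0,0,240],YAW))); grip(0.36)
for c in('side','top'):
    snap(c,'r_%s.png'%c)
    for n in('beaker','drawer_handle'):
        for d in viewer.pinpoint(n,c): print(c,n,round(d['confidence'],2),w(c,d['at']))
st()
```

```text
open 26.82 tcp [547.5  19.   50.9] F [0.4 0.4 0.4] w 92.0 gf 0.0
side beaker 0.9 [581.7 302.8   1.4]
side beaker 0.61 [546.8  15.1  14.9]
side beaker 0.6 [473.1 431.    1.4]
side beaker 0.36 [430.6  40.6  94.5]
side drawer_handle 0.55 [430.6  44.2  92.9]
top beaker 0.87 [574.6 305.4   0.5]
top beaker 0.73 [550.8  20.2  11.6]
top beaker 0.7 [465.1 434.1   2.5]
 31.68 tcp [431.5  43.  240. ] F [-0.7 -0.4  0.6] w 33.1 gf 0.0
```

View pics/r_side.png

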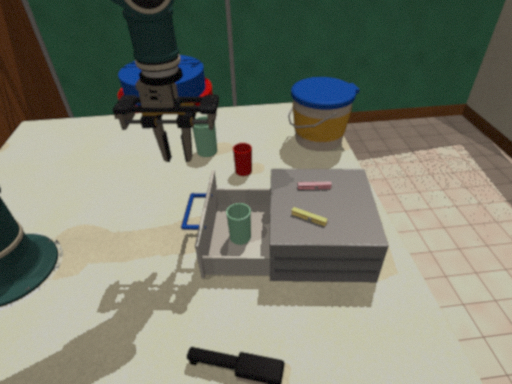

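The beaker stands upright in the drawer at side (239,224). Next I grasp the handle and slide it shut.

Run:
```python
from h import *
H=np.array([431.0,42.5,0.])
robot.servo_line(list(H+[0,0,125]),feed=150)
robot.servo_line(list(H+[0,0,78]),feed=70); st('down')
grip(0.0,15); st('grip')
p0=np.array(robot.observe()['tcp_pos']); p0[2]=78
robot.servo_line(list(p0+UX*132),feed=40); o=st('132')
s=132; f0=np.array(o['contact_force'])@UX
while s<158:
    s+=2; robot.servo_line(list(p0+UX*s),feed=20); o=robot.observe(); f=np.array(o['contact_force'])@UX
    print(s,round(f,1),round(float((np.array(o['tcp_pos'])-p0)@UX),1))
    if f-f0<-8: break
st('end')
```

```text
down 33.42 tcp [431.2  42.7  78.1] F [ 0.5 -1.3  0.2] w 33.1 gf 0.0
grip 33.87 tcp [430.9  42.4  78.2] F [-2.2  0.1  4. ] w 11.5 gf 15.0
132 37.32 tcp [561.8  22.7  78.3] F [-1.8 -1.8  5.2] w 11.8 gf 15.0
134 0.9 134.6
136 -0.7 136.5
138 -0.7 138.5
140 0.0 140.5
142 -1.7 142.5
144 -1.0 144.5
146 -4.3 145.2
148 -10.4 145.1
end 39.32 tcp [574.5  20.8  78.1] F [-10.7  -1.3  13.2] w 11.5 gf 15.0
```

The drawer hit its stop at 145 mm of travel, so it is fully shut. Next I release, retreat and check.

Run:
```python
from h import *
grip(0.36); o=st('rel'); p=o['tcp_pos']
robot.servo_line([p[0],p[1],160],feed=100)
robot.servo_line([p[0]-80,p[1]+10,300],feed=200); 
robot.movep([430,-250,320],list(pick([430,-250,320],YAW)))
snap('top','f_top.png');snap('side','f_side.png')
for d in viewer.pinpoint('drawer_handle','top')[:1]+[]: print(w('top',d['at']))
for d in viewer.pinpoint('drawer_handle','side')[:1]: print(w('side',d['at']))
a,b=[cv2.imread('pics/f_%s.png'%c) for c in('top','side')]
cv2.imwrite('pics/f.png',np.hstack([cv2.resize(a[90:290,190:390],(400,400)),cv2.resize(b[100:300,190:390],(400,400))]))
st()
```

```text
rel 39.82 tcp [577.5  21.1  77.8] F [ 0.4 -0.1  1. ] w 32.9 gf 0.0
[576.1  21.2  93.7]
[576.5  18.4  92.1]
 43.06 tcp [ 430.7 -248.6  320. ] F [ 0.1 -0.1 -0.5] w 32.9 gf 0.0
```

View pics/f.png

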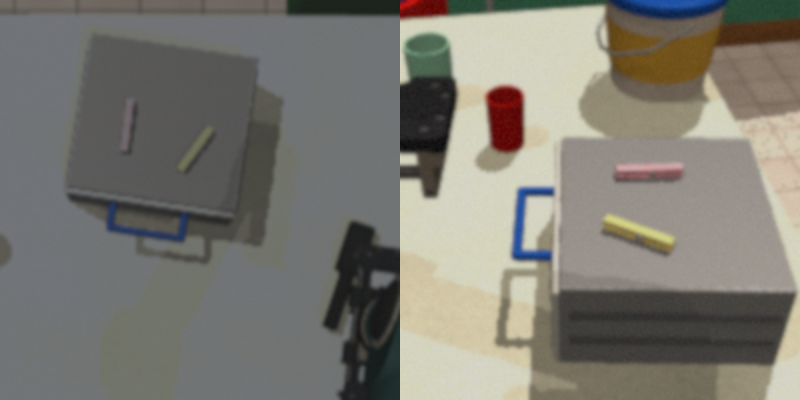

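The drawer front sits flush against the unit in both views, the pegs have not moved, and the gripper is clear of everything.

```bash
python3 -c "
from cell import robot
print(robot.job_done())"
```

```text
the job is handed in; nothing more can be done
None
```

I handed the job in at about 43 s: the beaker was set down softly and stood upright in the open drawer, which I then slid gently fully shut; I couldn't see the beaker after that, and the pegs and brush were not touched.

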